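# Swing the dripper over the pot and lock it with the spring plunger

### The arm

A 7-joint arm with a two-finger parallel gripper is mounted at the origin on a cart in front of the work surface, level with it; the furniture and walls round the work are solid. World frame = base frame: x ahead of the robot, y to its left, z up, the work surface at z = 0. Lengths are in m, angles in rad, forces in N, time in s.
With the tool pointing down it reaches from about 0.4 to 0.875 m from the base axis. Payload 19.3 kg.
Tool frame: the origin (TCP) lies at the very end of the fingers, on their centre line; the grasp point (between the pads) lies 19 mm behind it; z points along the fingers, y is the line along which they close (so a half turn about z gives the same grasp; the last joint's range is limited). The gripper opens to 85 mm and grips with 20 to 120 N. Pads are 22 mm wide; open, the fingers measure 114 mm over their backs; the gripper's body (76 mm by 85 mm) begins 54 mm behind the grasp point. The pads swing forward as they close: fully open they stand 13 mm farther back than shut.
Start: joints at [1.084, 0.521, -0.036, 1.599, 0.021, 1.021, -0.113], TCP at [0.253, -0.571, 0.231] pointing down, gripper open.
Joint ranges: [-2.91, 2.91], [-0.3, 2.13], [-1.5, 1.42], [0.17, 2.43], [-1.26, 4.41], [0.16, 1.93], [-2.52, 2.52]. Speed limits (rad/s): [1.89, 1.89, 2.39, 2.39, 3.01, 3.01, 3.01].

### API

Orientations are given as [roll, pitch, yaw] about the fixed x, y, z axes, in that order (R = Rz(yaw) Ry(pitch) Rx(roll)).
In Python, from plant import bot, optics, regions_of, spot_point gives the robot as it stands.
- The arm moves only by the tool apply_moves, never from a script. Its argument "targets" is a list that holds one entry, the list of rows, each a list of 7 numbers: the shift along the tool's x, y, z in m, then the turn, a rotation vector about the tool's x, y, z in rad, then the opening, from 0 (shut) to 1 (fully open). In form: [[[dx, dy, dz, ax, ay, az, claw], ...]]. A call has 1 to 20 rows; each row shifts and turns the commanded pose from where the row before left it, along the tool's axes as they then stand; what a row does not reach is not made up. A row lasts 1/10 s, in which the tool goes at most 50 mm and 8.59 degrees, less where a joint would pass 70% of its speed; a pose out of reach is approached as far as the arm can. A call is refused whole if a number of a shift passes 0.05 or a number of a turn 0.15, either way. A call with a gripper value outside its range is refused whole. The fingers move at their own pace and stop on an object; the grip force is fixed at half the most. Time passes only in rows, so rows that do not move let the fingers close. It gives the time, the measured TCP pose, the force, the opening and the grip force at its end, in the units of the state.
- bot.observe(): the state, without advancing time (a new reading comes with each control period).
- optics.camera(name): name is "scene" or "top"; returns a dict with "pixels" (400x640x3 uint8, red, green, blue), "intrinsics" (3x3 intrinsics, pixels), "dist_coeffs" ([k1, k2, p1, p2, k3] as OpenCV has them; the pictures are not rectified), "world_to_cam" (4x4, takes a point from world to camera coordinates). Camera axes: x right, y down, z forward; pixel columns grow to the right and rows downward; lengths in m; the calibration is good to about 2 mm. A picture is of the moment at which its call begins. There is no depth.
- bot.hand_in(): hands the job in; it is judged then, once.
Trained networks look in a picture, given as the dict that the camera call returned (one of the last four; its "shot" number tells which), for a name from the list of things; names that differ only in an ending like _2 or _b are one class to them, and where a whole thing is asked for, a point or a joint stands for the part that bears it (a point fixed in the world has none). Each returns a list of dicts, best first, with "conf" (0 to 1); they miss things now and then, are a little off and sometimes report something else, mostly with a low value. They report only what shows in the picture. A call takes as long as a camera call. They do not tell look-alikes from the thing itself.
- regions_of(picture, name): "pixels" (400x640 bool, what is visible of it) and "rect" ([left, top, width, height] as shares, 0 to 1, of the picture: columns of its width, rows of its height, round what is visible of it).
- spot_point(picture, name): "at" ([column, row] as shares, 0 to 1, of the picture: columns of its width, rows of its height: a listed point, or the origin of a listed thing).
The state is a dict: "t": time; "joint_pos": joint angles; "dq": joint speeds; "joint_torque": joint torques, N m; "ee_pos": TCP position; "tool_rot": TCP orientation; "wrist_force": force on the tool from outside, world axes, zero at the start; "ft_torque": the same for the moment, N m; "opening": opening from 0.0 (shut) to 1.0 (fully open); "grasp_force": force on a finger pad.
Only numpy, scipy, OpenCV 4.12 (cv2) and the standard library are available. Lean on these libraries where they do the work, as an engineer would, in place of code of your own. Each camera call takes 0.05 s, during which the arm holds its last target. There are 200 camera calls.

### The job

Get the pour-over stand ready to brew: first set the small steel pot upright in the middle of the round drip tray (white, with dark grille bars). Then pull up the red spring knob on the stand's wooden arm, swing the arm round until the dripper is over the pot, and let the knob go so that its pin snaps fully down into the hole there. Do not knock the other things about.

Things in the scene. Friction and masses are not known exactly. Their poses are not given: they have to be found in the camera images.
- pot: small brushed-steel pot without handle, round, 54 mm across (widest at mid height), 50 mm tall, open at the top, 0.12 kg, loose; origin at the centre of its underside, z up. It stands on the worktop at the robot's left, at one of two places (the striped cup has the other).
- drip_tray: round white drip tray with parallel dark steel grille bars, 100 mm across, its flat top 12 mm above the worktop, fixed; origin at the centre of its underside. It lies under one of the two outer stations of the arm, left or right (a cork coaster lies under the other).
- coaster: round cork coaster, 94 mm across, 8 mm thick, fixed, under the other outer station; not used. Origin at the centre of its underside.
- stand: the fixed pour-over stand: black round foot 140 mm across, steel post, and round the post an aluminium index plate (arc-shaped bar, 12 mm thick, its top 90 mm above the worktop) with three holes at 100 mm from the post's axis, 45 degrees apart. Origin on the post's axis at worktop height, z up; its -x axis points to the middle hole.
- pivot (a point): point on the vertical hinge axis of the swing arm (the post's axis), 149 mm above the worktop (level with the knob's middle when the pin is home)
- hole_left (a point): centre of the left-hand hole (as the robot sees it, +y side), at the top of the index plate; the arm stands over it at swing_arm = -0.785
- hole_middle (a point): centre of the middle hole, where the pin sits at the start (swing_arm = 0)
- hole_right (a point): centre of the right-hand hole (-y side); swing_arm = +0.785
- knob (a point): centre of the red plunger knob on top of the arm: upright cylinder 26 mm in diameter, 28 mm tall, round a vertical axis 100 mm from the pivot; with the pin home its centre is 149 mm above the worktop, its underside 135 mm, the arm's top 110 mm (a steel barrel 19 mm in diameter stands between). The knob travels with the arm.
- dripper_outlet (a point): centre of the lower opening of the black dripper (funnel 74 mm across, 30 mm tall) fixed in the ring at the arm's outer end, 200 mm from the pivot; 86 mm above the worktop, so it passes over the pot on the tray with 24 mm to spare. Dripper top 116 mm above the worktop.
- swing_arm (a joint): angle of the wooden swing arm about the post, rad; 0 = over the middle hole (start), positive = counter-clockwise from above (towards the robot's right, -y), stops at +-0.9. About +-0.015 rad of play with the pin home. It swings lightly (about 1 N at the knob) and stays where it is left.
- plunger (a joint): how far the knob is pulled up, m: 0 = pin fully home in a hole, about 0.010 = pin tip rests on the plate between holes, 0.018 = stop. A spring pulls it down with 5 N at 0 and 9.5 N at the stop. The pin is 10 mm thick with a round end, the holes 13 mm; released within about 3 mm of a hole it centres itself and snaps in.
- cup: small white cup with red stripes, 60 mm across, 49 mm tall, loose, leave alone; origin under the middle of cup and handle
- scoop: steel coffee scoop lying at the right front, 136 mm long, leave alone
- scale: flat black kitchen scale at the right, 104 x 88 x 18 mm, leave alone
Things that resemble listed ones, but are neither listed nor needed, are in the scene too. What is shaped like the drip_tray but blue is not meant. What is shaped like the pot but orange is not meant.

How it is judged:
By the outcome, as a careful person would: the job done as asked, in the order asked, and still so for the second after the job is handed in, with the robot touching nothing.
It also fails if it takes over 64 s, if anything falls off the work surface, if the arm or the gripper's body presses on something with over 40 N, if the wrist force passes 120 N, or if a joint passes its speed limit or range.

## Working session

There is one attempt and no reset: what is moved stays moved. The work goes in short steps, Python scripts to look and compute and a tool call to move; the robot and the scene stay as the last step left them, time stands still between calls to the robot, and variables do not carry over. Pictures are saved under pics/ and viewed, at most 10 in all, crops included, and the job is handed in when it is done.

Besides the shell and the picture viewer there is one more tool, called after "Emit:" as name([rows], argument=value, ...), one row to a line, values as JSON. apply_moves: Moves the arm, as the interface text tells. Its arguments: {"type":"object","properties":{"targets":{"type":"array"}},"required":["targets"]}

```bash
mkdir -p pics; ls; cat > h.py <<'E'
import numpy as np, cv2
from plant import bot, optics, regions_of, spot_point
def ray(p,uv):
    K=np.array(p["intrinsics"]);d=np.array(p["dist_coeffs"],float);T=np.array(p["world_to_cam"])
    n=cv2.undistortPoints(np.array([[uv]],float),K,d)[0,0]
    R=T[:3,:3];c=-R.T@T[:3,3];return c,R.T@np.array([n[0],n[1],1])
def at_z(p,uv,z):
    c,v=ray(p,uv);return c+v*(z-c[2])/v[2]
def proj(p,X):
    K=np.array(p["intrinsics"]);d=np.array(p["dist_coeffs"],float);T=np.array(p["world_to_cam"])
    return cv2.projectPoints(np.array(X,float).reshape(-1,3),cv2.Rodrigues(T[:3,:3])[0],T[:3,3],K,d)[0][:,0]
def save(p,n): cv2.imwrite(f"pics/{n}.png",p["pixels"][:,:,::-1])
E
python3 - <<'E'
from h import *
print(bot.observe())
Z=dict(pot=0,drip_tray=0,coaster=0,stand=0,hole_left=.09,hole_middle=.09,hole_right=.09,knob=.149,pivot=.149,dripper_outlet=.086,cup=0,scoop=0,scale=0)
for c in("top","scene"):
    p=optics.camera(c);save(p,c+"0")
    print(c,-np.array(p["world_to_cam"])[:3,:3].T@np.array(p["world_to_cam"])[:3,3])
    for n,z in Z.items():
        for s in spot_point(p,n)[:3]:
            uv=np.array(s["at"])*[640,400];print(n,round(s["conf"],2),uv.round(),at_z(p,uv,z).round(4))
E
```

```text
pics
{'t': 0.0, 'joint_pos': array([ 1.08378841,  0.52199488, -0.03630691,  1.60000568,  0.02126333,
        1.02108011, -0.11283365]), 'dq': array([-0.00029331, -0.00039614, -0.00070566,  0.00019187, -0.00014779,
        0.00054063, -0.00084177]), 'joint_torque': array([-4.22817930e-04, -9.27108192e+01,  1.97964147e+00, -3.69929051e+01,
        1.78388815e-02,  8.25864205e-03,  6.21110161e-06]), 'ee_pos': array([ 0.25283386, -0.57121717,  0.23073873]), 'tool_rot': array([-3.14049919e+00,  1.42040832e-04,  4.16779668e-01]), 'wrist_force': array([-0.25682918,  0.4073805 ,  0.52271948]), 'ft_torque': array([ 0.01962495, -0.0229501 , -0.01779748]), 'grasp_force': 0.0, 'opening': 1.0045435397340532}
top [ 0.44950268 -0.08086981  1.20832924]
pot 0.81 [192. 240.] [0.4178 0.3508 0.    ]
pot 0.81 [226. 234.] [0.4351 0.2385 0.    ]
drip_tray 0.84 [268. 164.] [0.6705 0.1037 0.    ]
drip_tray 0.81 [280. 212.] [0.5085 0.0622 0.    ]
drip_tray 0.43 [324. 235.] [ 0.4357 -0.0806  0.    ]
coaster 0.59 [366. 221.] [ 0.4818 -0.2183  0.    ]
stand 0.69 [328. 171.] [ 0.6471 -0.0956  0.    ]
stand 0.51 [
[... 790 characters left out ...]
ay 0.38 [327. 201.] [ 0.6514 -0.273   0.    ]
coaster 0.67 [351. 222.] [ 0.4798 -0.2169 -0.    ]
stand 0.71 [299. 222.] [ 0.6299 -0.074   0.    ]
stand 0.65 [338. 224.] [ 0.5101 -0.1714  0.    ]
hole_left 0.7 [299. 213.] [ 0.5814 -0.0215  0.09  ]
hole_middle 0.85 [319. 212.] [ 0.5334 -0.0805  0.09  ]
hole_middle 0.46 [298. 217.] [ 0.5665 -0.0039  0.09  ]
hole_right 0.65 [328. 198.] [ 0.5735 -0.1815  0.09  ]
hole_right 0.57 [299. 221.] [0.5492 0.0129 0.09  ]
knob 0.64 [318. 198.] [ 0.5374 -0.0783  0.149 ]
pivot 0.63 [299. 188.] [ 0.6394 -0.0843  0.149 ]
cup 0.56 [221. 285.] [0.5752 0.3539 0.    ]
scoop 0.65 [397. 198.] [ 0.4364 -0.5002  0.    ]
scale 0.66 [376. 188.] [ 0.5551 -0.5123  0.    ]
```

```bash
python3 - <<'E'
import cv2
a=cv2.imread("pics/top0.png")[120:290,160:387];cv2.imwrite("pics/topc.png",cv2.resize(a,(800,599),interpolation=cv2.INTER_CUBIC))
E
```

```text
(no output)
```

View pics/topc.png

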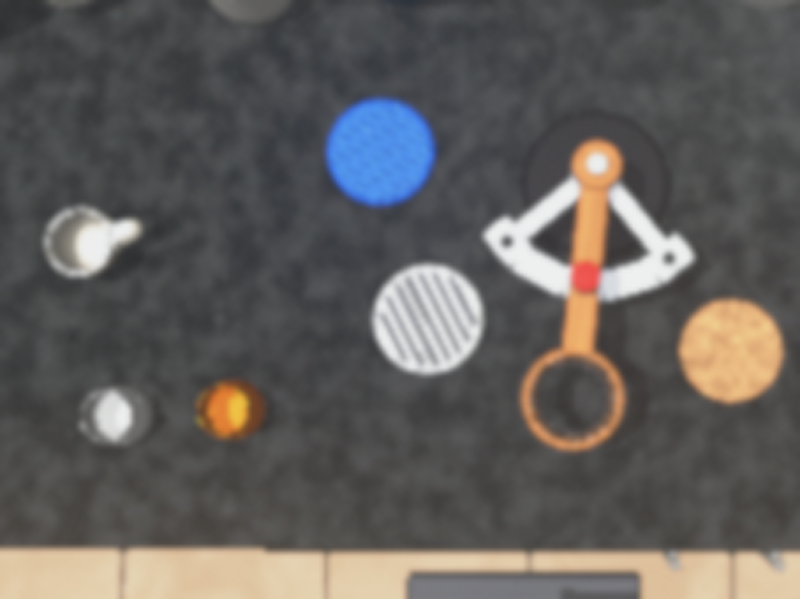

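View pics/scene0.png

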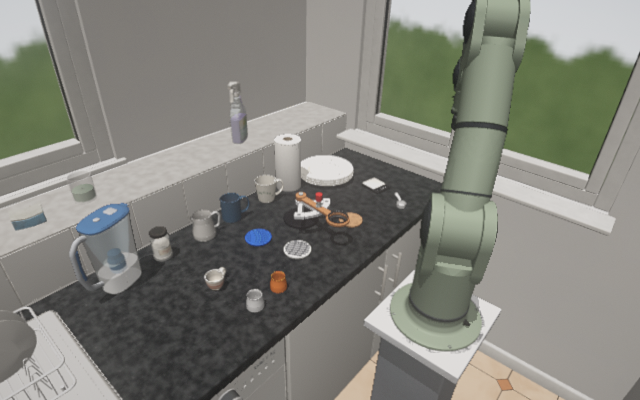

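```bash
cat >> h.py <<'E'
from scipy.optimize import least_squares
def outline(p,prof,x,y):
    a=np.linspace(0,2*np.pi,48,endpoint=False)
    P=np.concatenate([np.c_[x+r*np.cos(a),y+r*np.sin(a),0*a+z] for r,z in prof])
    h=cv2.convexHull(proj(p,P).astype(np.float32));m=cv2.moments(h)
    return np.array([m["m10"]/m["m00"],m["m01"]/m["m00"]]),m["m00"]
def fit(obs,prof,x0):  # obs: list of (pic, centroid)
    f=lambda q:np.concatenate([outline(p,prof,*q)[0]-c for p,c in obs])
    r=least_squares(f,x0);return r.x,r.fun
POT=[(.022,0),(.027,.025),(.023,.05)]
def cen(m):
    v,u=np.nonzero(m);return np.array([u.mean(),v.mean()])
def blob(m,near,rad):
    n,l,s,c=cv2.connectedComponentsWithStats(m.astype(np.uint8))
    k=[i for i in range(1,n) if np.hypot(*(c[i]-near))<rad]
    k=max(k,key=lambda i:s[i,4]);return l==k
E
cat > m1.py <<'E'
from h import *
P=[optics.camera(c) for c in("top","scene")]
def region(p,n,near):
    best=None
    for s in regions_of(p,n):
        c=cen(s["pixels"]);d=np.hypot(*(c-near))
        if d<12 and (best is None or s["conf"]>best[0]): best=(s["conf"],c,s["pixels"].sum())
    return best
for n,prof,z in(("pot",POT,.025),("drip_tray",[(.05,0),(.05,.012)],.01),("coaster",[(.047,0),(.047,.008)],.005)):
    x0={"pot":(.425,.345),"drip_tray":(.511,.056),"coaster":(.481,-.218)}[n]
    obs=[]
    for p in P:
        b=region(p,n,proj(p,[*x0,z])[0]);
        if b: obs.append((p,b[1]));print(n,b[0],b[1].round(1),b[2],outline(p,prof,*x0)[1])
    if obs:
        print("both",*fit(obs,prof,x0))
        for o in obs: print(" one",fit([o],prof,x0)[0])
# stand
O=[]
for i,p in enumerate(P):
    for n in("hole_left","hole_right","hole_middle","pivot","knob","dripper_outlet"):
        for s in spot_point(p,n)[:1]: O.append((i,n,np.array(s["at"])*[640,400]))
def model(n,q):
    r,a,z={"hole_left":(.1,-.785,.09),"hole_right":(.1,.785,.09),"hole_middle":(.1,0,.09),"pivot":(0,0,.149),"knob":(.1,0,.149),"dripper_outlet":(.2,0,.086)}[n]
    t=q[2]+a;return [q[0]-r*np.cos(t),q[1]-r*np.sin(t),z]
f=lambda q:np.concatenate([proj(P[i],model(n,q))[0]-u for i,n,u in O])
r=least_squares(f,[.64,-.09,0],loss="soft_l1");q=r.x
print("stand",q);[print(o[0],o[1],e.round(1)) for o,e in zip(O,f(q).reshape(-1,2))]
for n in("hole_left","knob"):print(n,model(n,q))
t=q[2]-.785;print("outlet left",q[0]-.2*np.cos(t),q[1]-.2*np.sin(t));t=q[2]+.785;print("outlet right",q[0]-.2*np.cos(t),q[1]-.2*np.sin(t))
# red knob
for p in P:
    h=cv2.cvtColor(p["pixels"],cv2.COLOR_RGB2HSV).astype(int);m=((h[...,0]<8)|(h[...,0]>172))&(h[...,1]>150)&(h[...,2]>90)
    u=proj(p,model("knob",q))[0];c=cen(blob(m,u,8));print("red",c,blob(m,u,8).sum(),fit([(p,c)],[(.013,.135),(.013,.163)],model("knob",q)[:2])[0])
E
python3 m1.py
```

```text
pot 0.83 [192.5 237.8] 248 254.09589674684685
pot 0.74 [254.8 300.5] 395 332.51089563267305
both [0.42392054 0.33975018] [-0.33606302  0.15456032  0.02751292 -0.39090299]
 one [0.42441641 0.33868964]
 one [0.42278449 0.34087432]
drip_tray 0.84 [281.1 209.7] 693 742.3166505647823
drip_tray 0.75 [297.2 249.5] 394 455.3799251622986
both [0.51494998 0.05887277] [ 0.00875055  0.50579058 -0.28351606 -0.37423711]
 one [0.51660848 0.05892191]
 one [0.51274092 0.05973374]
coaster 0.92 [366.9 219.3] 630 653.0826225648634
coaster 0.77 [354.1 220.4] 157 285.1040429242421
both [ 0.48078549 -0.22337291] [ 0.35420364  1.60900193 -2.57789308 -0.14148818]
 one [ 0.4860471  -0.22223985]
 one [ 0.472556   -0.22960625]
stand [ 0.63830776 -0.09380294 -0.08792504]
0 hole_left [-0.2  2.1]
0 hole_right [-1.  -2.3]
0 hole_middle [ 0.7 -0.3]
0 pivot [ 2.3 -1.4]
0 knob [0.8 0.8]
0 dripper_outlet [-0.7  0.6]
1 hole_left [-1.3  0.5]
1 hole_right [-1.1  0.2]
1 hole_middle [-0.4  1.1]
1 pivot [2.4 0.3]
1 knob [0.9 0.3]
1 dripper_outlet [-0.4 -0.8]
hole_left [np.float64(0.5740489458193044), np.float64(-0.017181763599340913), 0.09]
knob [np.float64(0.5386940474663517), np.float64(-0.08502176491942041), 0.149]
outlet left 0.5097901358396963 0.059439417153794374
outlet right 0.48496310086734284 -0.22219849257716295
red [325.66666667 197.98039216] 51 [ 0.54269808 -0.08625764]
red [318.45 194.35] 20 [ 0.55415029 -0.09983513]
```

Candidates for the pot: steel pot top (192,238)/scene (255,300) and the orange look-alike top (226,236)/scene (278,283), with the striped cup at top (182,188). For the tray: white with bars top (281,210)/scene (297,249), and the blue one top (268,164). I choose the steel pot and the white barred tray. The tray is under the left station, so the target is swing −0.785. I'll check the pot in a close crop while making the first, safe transit.

```bash
python3 - <<'E'
import cv2
a=cv2.imread("pics/scene0.png")[225:325,200:333];cv2.imwrite("pics/scc.png",cv2.resize(a,(798,600),interpolation=cv2.INTER_CUBIC))
E
```

```text
(no output)
```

View pics/scc.png

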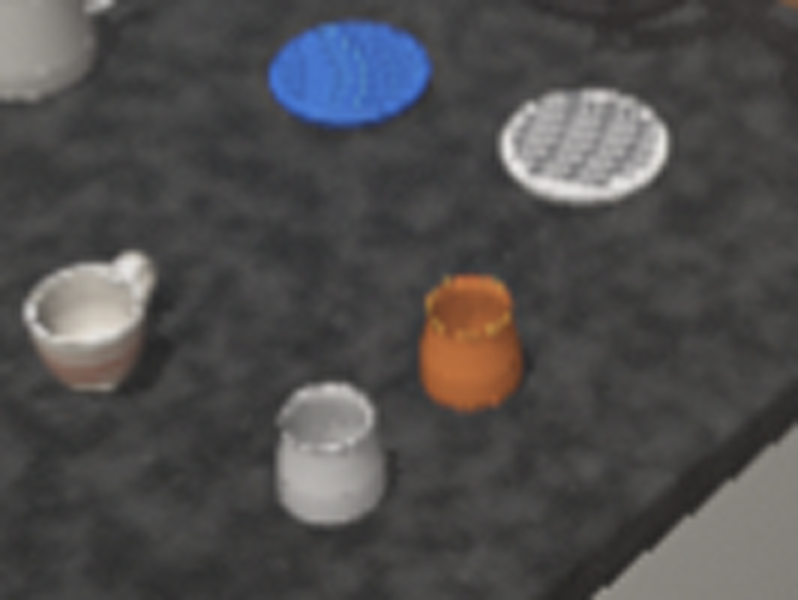

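Emit:
apply_moves([
  [[0.0437,-0.0045,0,0,0,-0.07,1],[0.0437,-0.0045,0,0,0,-0.07,1],[0.0437,-0.0045,0,0,0,-0.07,1],[0.0437,-0.0045,0,0,0,-0.07,1],[0.0437,-0.0045,0,0,0,-0.07,1],[0.0437,-0.0045,0,0,0,-0.07,1],[0.0437,-0.0045,0,0,0,-0.07,1],[0.0437,-0.0045,0,0,0,-0.07,1],[0.0437,-0.0045,0,0,0,-0.07,1],[0.0437,-0.0045,0,0,0,-0.07,1],[0.0437,-0.0045,0,0,0,-0.07,1],[0.0437,-0.0045,0,0,0,-0.07,1],[0.0437,-0.0045,0,0,0,-0.07,1],[0.0437,-0.0045,0,0,0,-0.07,1],[0.0437,-0.0045,0,0,0,-0.07,1],[0.0437,-0.0045,0,0,0,-0.07,1],[0.0437,-0.0045,0,0,0,-0.07,1],[0.0437,-0.0045,0,0,0,-0.07,1],[0.0437,-0.0045,0,0,0,-0.07,1],[0.0437,-0.0045,0,0,0,-0.07,1]],
])

```text
t: 4.4
ee_pos: [0.5575, 0.1793, 0.2314]
tool_rot: [3.141, -0.0, 1.819]
wrist_force: [0.8, 0.2, 0.6]
opening: 0.996
grasp_force: 0.0
```

The crop shows the steel pot standing upright at scene (255,301), clear of the orange one at (278,283). The other pot-like object in reach is the striped cup at (215,281).

Emit:
apply_moves([
  [[0.0236,-0.0112,0.0125,0,0,0,1],[0.0236,-0.0112,0.0125,0,0,0,1],[0.0236,-0.0112,0.0125,0,0,0,1],[0.0236,-0.0112,0.0125,0,0,0,1],[0.0236,-0.0112,0.0125,0,0,0,1],[0.0236,-0.0112,0.0125,0,0,0,1],[0.0236,-0.0112,0.0125,0,0,0,1],[0.0236,-0.0112,0.0125,0,0,0,1],[0,0,0,0,0,0,1],[0,0,0,0,0,0,1]],
])

```text
t: 5.4
ee_pos: [0.4248, 0.3391, 0.1312]
tool_rot: [-3.141, 0.0, 1.818]
wrist_force: [0.5, -0.5, -0.7]
opening: 1.002
grasp_force: 0.0
```

```bash
python3 - <<'E'
from h import *
p=optics.camera("scene");save(p,"hov")
a=p["pixels"][200:320,180:340,::-1];cv2.imwrite("pics/hovc.png",cv2.resize(a,(800,600),interpolation=cv2.INTER_CUBIC))
s=bot.observe();print(s["t"],s["ee_pos"],s["tool_rot"],s["joint_pos"].round(2))
E
```

```text
5.45 [0.42540223 0.33862254 0.13147374] [3.14130523e+00 2.48570841e-04 1.81651255e+00] [-0.41  0.57 -0.51  1.89  0.38  0.78 -0.88]
```

View pics/hovc.png

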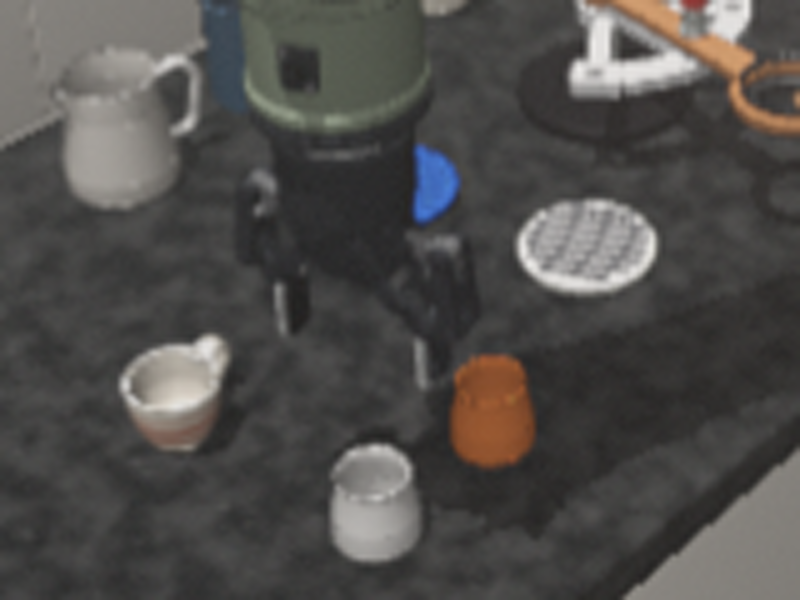

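The open gripper hovers over the steel pot (crop (375,500)), the orange pot is outside the closing line, and nothing has moved. I descend and grip.

Emit:
apply_moves([
  [[0,0,0.025,0,0,0,1],[0,0,0.025,0,0,0,1],[0,0,0.025,0,0,0,1],[0,0,0.025,0,0,0,1],[0,0,0.023,0,0,0,1],[0,0,0,0,0,0,1],[0,0,0,0,0,0,0.3],[0,0,0,0,0,0,0.3],[0,0,0,0,0,0,0.3],[0,0,0,0,0,0,0.3],[0,0,0,0,0,0,0.3],[0,0,0,0,0,0,0.3],[0,0,0,0,0,0,0.3],[0,0,0,0,0,0,0.3],[0,0,0,0,0,0,0.3],[0,0,0,0,0,0,0.3]],
])

```text
t: 7.05
ee_pos: [0.4258, 0.3392, 0.0101]
tool_rot: [3.139, -0.0, 1.816]
wrist_force: [-3.0, -3.9, 16.1]
opening: 0.582
grasp_force: 59.6
```

Opening is 49.5 mm and there is 16 N upward, so the pads sit above the belly. I'll open, go 6 mm lower and grip again.

Emit:
apply_moves([
  [[0,0,0,0,0,0,1],[0,0,0,0,0,0,1],[0,0,0,0,0,0,1],[0,0,0,0,0,0,1],[0,0,0.003,0,0,0,1],[0,0,0.003,0,0,0,1],[0,0,0,0,0,0,0.4],[0,0,0,0,0,0,0.4],[0,0,0,0,0,0,0.4],[0,0,0,0,0,0,0.4],[0,0,0,0,0,0,0.4],[0,0,0,0,0,0,0.4]],
])

```text
t: 8.25
ee_pos: [0.4249, 0.339, 0.0026]
tool_rot: [3.141, 0.0, 1.817]
wrist_force: [-1.7, -1.8, 5.5]
opening: 0.588
grasp_force: 61.4
```

```bash
python3 - <<'E'
from h import *
p=optics.camera("scene");save(p,"grip")
a=p["pixels"][240:330,195:315,::-1];cv2.imwrite("pics/gripc.png",cv2.resize(a,(800,600),interpolation=cv2.INTER_CUBIC))
E
```

```text
(no output)
```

View pics/gripc.png

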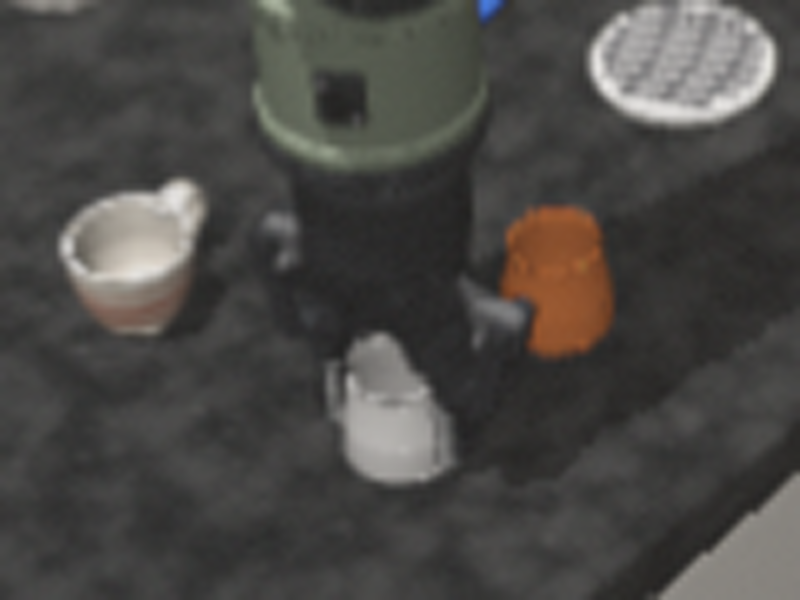

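The grip is good: the pot is held upright between the pads at crop (395,420), and the orange pot and cup are untouched. I lift and carry it high over to the tray.

Emit:
apply_moves([
  [[0,0,-0.015,0,0,0,0.4],[0,0,-0.025,0,0,0,0.4],[0,0,-0.03,0,0,0,0.4],[0,0,-0.03,0,0,0,0.4],[0,0,-0.02,0,0,0,0.4],[-0.02,0.0013,0,0,0,0,0.4],[-0.0305,0.002,0,0,0,0,0.4],[-0.0305,0.002,0,0,0,0,0.4],[-0.0305,0.002,0,0,0,0,0.4],[-0.0305,0.002,0,0,0,0,0.4],[-0.0305,0.002,0,0,0,0,0.4],[-0.0305,0.002,0,0,0,0,0.4],[-0.0305,0.002,0,0,0,0,0.4],[-0.0305,0.002,0,0,0,0,0.4],[-0.0306,0.002,0,0,0,0,0.4],[0,0,0,0,0,0,0.4],[0,0,0,0,0,0,0.4]],
])

```text
t: 10.0
ee_pos: [0.5154, 0.0576, 0.123]
tool_rot: [3.141, -0.0, 1.816]
wrist_force: [0.2, 0.8, -1.7]
opening: 0.589
grasp_force: 63.2
```

```bash
python3 - <<'E'
from h import *
s=bot.observe();e=s["ee_pos"];print(s["t"],e,s["tool_rot"],s["opening"])
p=optics.camera("scene");save(p,"carry")
pf=[(r,z+.117) for r,z in POT]
for g in regions_of(p,"pot")[:3]:
    c=cen(g["pixels"]);print(g["conf"],c,g["pixels"].sum(),fit([(p,c)],pf,e[:2])[0],outline(p,pf,*e[:2]))
a=p["pixels"][180:300,235:395,::-1];cv2.imwrite("pics/carryc.png",cv2.resize(a,(800,600),interpolation=cv2.INTER_CUBIC))
E
```

```text
10.0 [0.51541466 0.0575643  0.12301535] [ 3.14115231e+00 -7.96809565e-05  1.81550052e+00] 0.5894882143099188
0.67 [295.65296804 218.16438356] 219 [0.51531283 0.06391648] (array([296.91336163, 217.37870723]), 253.4645884099882)
0.58 [277.83552632 281.36184211] 304 [0.33955988 0.32064136] (array([296.91336163, 217.37870723]), 253.4645884099882)
```

View pics/carryc.png

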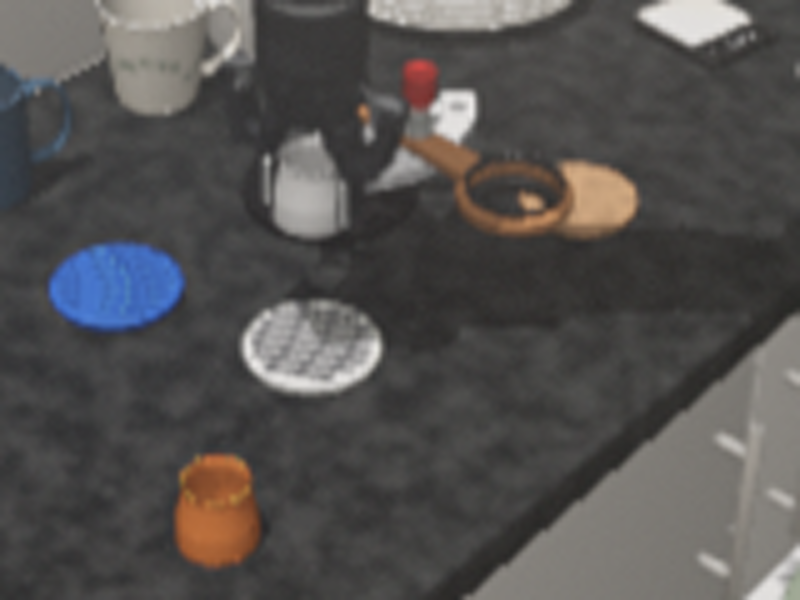

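The pot hangs upright at crop (310,190), over the tray at (312,345), and the stand is untouched. I lower it, release and retreat.

Emit:
apply_moves([
  [[0,0.0,0.025,0,0,0,0.4],[0,0,0.03,0,0,0,0.4],[0,0,0.03,0,0,0,0.4],[0,0,0.015,0,0,0,0.4],[0,0,0.005,0,0,0,0.4],[0,0,0.0032,0,0,0,0.4],[0,0,0,0,0,0,0.4],[0,0,0,0,0,0,0.65],[0,0,0,0,0,0,0.75],[0,0,0,0,0,0,1],[0,0,0,0,0,0,1],[0,0,0,0,0,0,1],[0,0,-0.02,0,0,0,1],[0,0,-0.04,0,0,0,1],[0,0,-0.045,0,0,0,1],[0,0,-0.045,0,0,0,1],[0,0,-0.035,0,0,0,1],[0,0,0,0,0,0,1]],
])

```text
t: 11.9
ee_pos: [0.5172, 0.0583, 0.2035]
tool_rot: [3.135, 0.001, 1.816]
wrist_force: [0.3, 0.5, -0.7]
opening: 1.001
grasp_force: 0.0
```

```bash
cat > m2.py <<'E'
from h import *
P=[optics.camera(c) for c in("top","scene")]
save(P[0],"t2");save(P[1],"s2")
kn=[]
for p in P:
    h=cv2.cvtColor(p["pixels"],cv2.COLOR_RGB2HSV).astype(int);m=((h[...,0]<8)|(h[...,0]>170))&(h[...,1]>120)&(h[...,2]>60)
    b=blob(m,proj(p,[.54,-.086,.149])[0],10);c=cen(b)
    K=[(.013,.135),(.013,.163)];kn.append((p,c));print("red",c,b.sum(),outline(p,K,.54,-.086),fit([(p,c)],K,[.54,-.086])[0])
print("knob",*fit(kn,K,[.54,-.086]))
pf=[(r,z+.012) for r,z in POT];o=[]
for p in P:
    for g in regions_of(p,"pot")[:3]:
        c=cen(g["pixels"])
        if np.hypot(*(c-proj(p,[.515,.059,.03])[0]))<15: o.append((p,c));print("pot",g["conf"],c,g["pixels"].sum(),outline(p,pf,.515,.059),fit([(p,c)],pf,[.515,.059])[0])
a=np.hstack([cv2.resize(P[0]["pixels"][140:270,240:380],(400,371),interpolation=2),cv2.resize(P[1]["pixels"][160:290,250:390],(400,371),interpolation=2)])
cv2.imwrite("pics/m2.png",a[:,:,::-1])
E
python3 m2.py
```

```text
red [325.70909091 197.81818182] 55 (array([325.57483271, 198.90845692]), 70.39323532651179) [ 0.54317003 -0.08637881]
red [318.54347826 196.32608696] 46 (array([318.91075069, 197.13239229]), 66.54658736707643) [ 0.54469857 -0.08938995]
knob [ 0.54338712 -0.08731754] [ 0.32534549 -0.07353132 -0.09740946  0.34135522]
pot 0.73 [297.16203704 242.69444444] 216 (array([296.88418143, 241.96204137]), 234.14933695551008) [0.51138308 0.06140138]
```

View pics/m2.png

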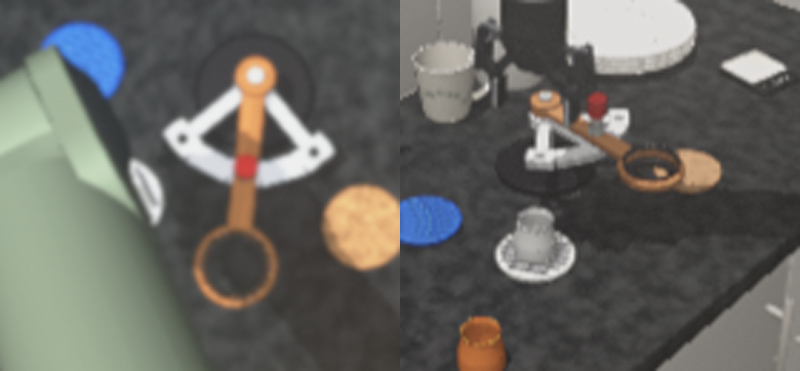

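The pot stands upright in the middle of the tray (right panel, (535,240)). The knob is at top pixel (326,198) and the arm is still at the middle. Next I refine the stand pose from the hand-picked holes, knob and ring.

```bash
cat > m3.py <<'E'
from h import *
import cv2
p=optics.camera("top")
def sub(near,dark=True):  # intensity-weighted centroid of dark hole
    u,v=np.round(near).astype(int);w=p["pixels"][v-3:v+4,u-3:u+4].mean(2);w=np.clip(np.percentile(w,70)-w,0,None)
    V,U=np.mgrid[v-3:v+4,u-3:u+4];return np.array([(U*w).sum(),(V*w).sum()])/w.sum()
HL,HR=sub((303.4,188.3)),sub((349.9,192.9))
# wood ring + arm by hue
O=[("HL",HL,.1,-.785,.09),("HR",HR,.1,.785,.09),("piv",np.array([329.7,166.3]),0,0,.125),("knob",np.array([325.7,197.8]),.1,0,.16),("ring",np.array([322.6,232.8]),.2,0,.11)]
for n,u,r,a,z in O: print(n,u.round(1),at_z(p,u,z).round(4))
M=lambda q,r,a,z:[q[0]-r*np.cos(q[2]+a),q[1]-r*np.sin(q[2]+a),z]
f=lambda q:np.concatenate([proj(p,M(q,r,a,z))[0]-u for n,u,r,a,z in O])
q=least_squares(f,[.64,-.09,-.08]).x;print(q,f(q).round(2));print("knob",M(q,.1,0,.149),"hl",M(q,.1,-.785,.1),"out",M(q,.2,-.785,.08))
E
python3 m3.py
```

```text
HL [303.1 188.4] [ 0.5774 -0.0172  0.09  ]
HR [349.8 193.3] [ 0.5628 -0.1605  0.09  ]
piv [329.7 166.3] [ 0.6398 -0.0981  0.125 ]
knob [325.7 197.8] [ 0.5425 -0.0863  0.16  ]
ring [322.6 232.8] [ 0.4421 -0.0776  0.11  ]
[ 0.64078559 -0.09689487 -0.10129313] [ 0.72 -0.04 -0.14 -0.17 -0.41 -0.31  0.16  0.41 -0.32  0.09]
knob [np.float64(0.5412981684351991), np.float64(-0.0867828726067375), 0.149] hl [np.float64(0.5775567718040076), np.float64(-0.019421546176808635), 0.1] out [np.float64(0.5143279515535495), np.float64(0.05805178013447908), 0.08]
```

Everything agrees: knob (0.5415,−0.087), and the outlet at the left station lands within 1 mm of the tray centre. I move to hover over the knob.

Emit:
apply_moves([
  [[-0.0245,-0.0018,0,0,0,0,1],[-0.0245,-0.0018,0,0,0,0,1],[-0.0245,-0.0018,0,0,0,0,1],[-0.0245,-0.0018,0,0,0,0,1],[-0.0245,-0.0018,0,0,0,0,1],[-0.0245,-0.0018,0,0,0,0,1],[0,0,0,0,0,0,1],[0,0,0,0,0,0,1]],
])

```text
t: 12.95
ee_pos: [0.5403, -0.0873, 0.1981]
tool_rot: [-3.14, -0.001, 1.816]
wrist_force: [-0.1, 0.5, -0.2]
opening: 1.007
grasp_force: 0.0
```

```bash
python3 - <<'E'
from h import *
E=[]
for i in range(5):
    p=optics.camera("scene");s=bot.observe();E.append(np.r_[s["ee_pos"],s["tool_rot"][2],s["wrist_force"]])
print(np.array(E).round(4));e=np.mean(E,0);print(e,s["t"]);save(p,"kh")
d=np.array([.5415,-.087])-e[:2];c,n=np.cos(e[3]),np.sin(e[3]);print("tool dx dy",d[0]*c+d[1]*n,d[0]*n-d[1]*c,"dz",e[2]-.128)
a=p["pixels"][160:250,260:380,::-1];cv2.imwrite("pics/khc.png",cv2.resize(a,(800,600),interpolation=cv2.INTER_CUBIC))
E
```

```text
[[ 0.5403 -0.0866  0.1983  1.8172 -0.1134 -0.5026 -0.5746]
 [ 0.5404 -0.0863  0.1986  1.8179  0.2328 -0.7933 -0.5215]
 [ 0.5405 -0.0863  0.1988  1.8181 -0.887   0.1597 -0.0926]
 [ 0.5406 -0.0864  0.1989  1.8181 -1.1792  0.5279 -0.0074]
 [ 0.5406 -0.0865  0.199   1.818   0.1709 -0.6992  0.5127]]
[ 0.54050543 -0.08641887  0.19870388  1.81785739 -0.35517673 -0.26150244
 -0.1366802 ] 13.2
tool dx dy -0.0008067068871946514 0.0008222495321972229 dz 0.07070388451573087
```

View pics/khc.png

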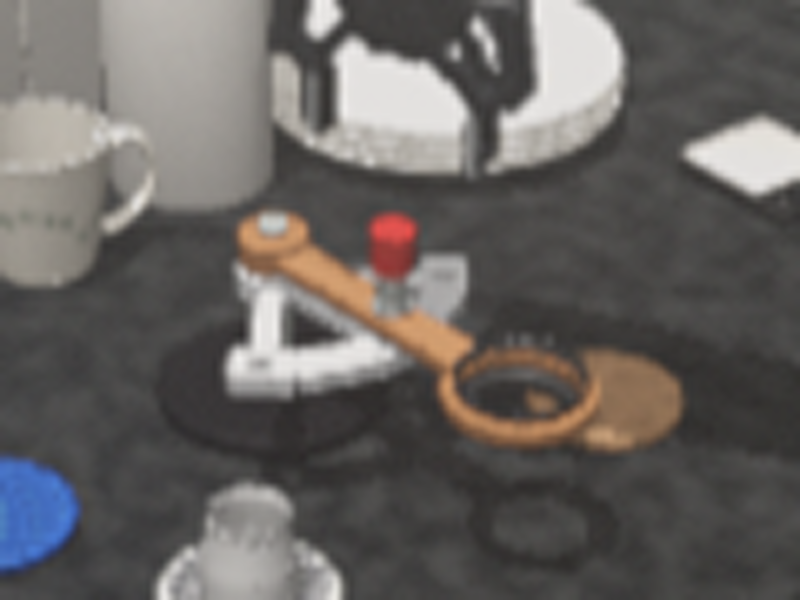

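The fingers (crop x≈320 and 480) straddle the knob at (393,245), and pot and tray are fine at (248,540). I descend and close.

Emit:
apply_moves([
  [[-0.0008,0.0008,0.02,0,0,0,1],[0,0,0.02,0,0,0,1],[0,0,0.02,0,0,0,1],[0,0,0.011,0,0,0,1],[0,0,0,0,0,0,1],[0,0,0,0,0,0,0.1],[0,0,0,0,0,0,0.1],[0,0,0,0,0,0,0.1],[0,0,0,0,0,0,0.1],[0,0,0,0,0,0,0.1],[0,0,0,0,0,0,0.1],[0,0,0,0,0,0,0.1],[0,0,0,0,0,0,0.1],[0,0,0,0,0,0,0.1],[0,0,0,0,0,0,0.1]],
])

```text
t: 14.7
ee_pos: [0.5428, -0.088, 0.1289]
tool_rot: [3.139, 0.001, 1.817]
wrist_force: [2.6, -0.9, 7.4]
opening: 0.283
grasp_force: 59.1
```

Emit:
apply_moves([
  [[0,0,-0.005,0,0,0,0.1],[0,0,-0.005,0,0,0,0.1],[0,0,-0.005,0,0,0,0.1],[0,0,0,0,0,0,0.1],[0,0,0,0,0,0,0.1]],
])

```text
t: 15.2
ee_pos: [0.5426, -0.088, 0.1433]
tool_rot: [3.139, 0.0, 1.817]
wrist_force: [9.6, -0.6, -9.5]
opening: 0.285
grasp_force: 59.3
```

The knob is up 14.4 mm with about 9 N, so it has not slipped. First half of the swing about the pivot:

Emit:
apply_moves([
  [[0.0039,0.0024,0,0,0,0.0491,0.1],[0.00458,0.00176,0,0,0,0.0491,0.1],[0.00458,0.00176,0,0,0,0.0491,0.1],[0.00458,0.00176,0,0,0,0.0491,0.1],[0.00458,0.00176,0,0,0,0.0491,0.1],[0.00458,0.00176,0,0,0,0.0491,0.1],[0.00458,0.00176,0,0,0,0.0491,0.1],[0.00458,0.00176,0,0,0,0.0491,0.1],[0,0,0,0,0,0,0.1]],
])

```text
t: 16.1
ee_pos: [0.5537, -0.0506, 0.1428]
tool_rot: [-3.141, -0.0, 1.424]
wrist_force: [1.9, -0.8, -8.3]
opening: 0.287
grasp_force: 59.5
```

Emit:
apply_moves([
  [[0.00458,0.00176,0,0,0,0.0491,0.1],[0.00458,0.00176,0,0,0,0.0491,0.1],[0.00458,0.00176,0,0,0,0.0491,0.1],[0.00458,0.00176,0,0,0,0.0491,0.1],[0.00458,0.00176,0,0,0,0.0491,0.1],[0.00458,0.00176,0,0,0,0.0491,0.1],[0.00458,0.00176,0,0,0,0.0491,0.1],[0.00458,0.00176,0,0,0,0.0491,0.1],[0,0,0,0,0,0,0.1],[0,0,0,0,0,0,0.1]],
])

```text
t: 17.1
ee_pos: [0.5777, -0.0208, 0.1427]
tool_rot: [-3.14, 0.0, 1.034]
wrist_force: [-2.7, 3.5, -9.7]
opening: 0.288
grasp_force: 59.6
```

```bash
python3 - <<'E'
from h import *
E=[]
for i in range(3):
    p=optics.camera("scene" if i else "top");s=bot.observe();E.append(np.r_[s["ee_pos"],s["tool_rot"][2],s["wrist_force"]])
print(np.array(E).round(4));e=np.mean(E,0)
start=np.array([.5426,-.088])
for q in([.6408,-.0969],[.6390,-.0955]):
    a=start-q;b=e[:2]-q;print("swing",np.arctan2(a[0]*b[1]-a[1]*b[0],a@b),np.hypot(*a),np.hypot(*b))
for u in ((303.1,188.4),): print(e)
E
```

```text
[[  0.5777  -0.0208   0.1428   1.0333  -2.23     4.1378 -10.5511]
 [  0.5777  -0.0208   0.1428   1.033   -3.2204   3.6553  -8.305 ]
 [  0.5778  -0.0207   0.1429   1.0326  -2.497    3.9782  -9.8112]]
swing -0.7887189563064614 0.09860248475570994 0.09886107836029517
swing -0.806563942064248 0.09669131295002674 0.0966359878586475
[ 0.57774226 -0.02076043  0.14283142  1.0329603  -2.64912857  3.92375224
 -9.55572618]
```

The swing is 0.78–0.79 rad (chord 75.8 mm against 76.5 mm expected), and the TCP is over hole_left. I release.

Emit:
apply_moves([
  [[0,0,0,0,0,0,1],[0,0,0,0,0,0,1],[0,0,0,0,0,0,1],[0,0,0,0,0,0,1],[0,0,0,0,0,0,1],[0,0,0,0,0,0,1],[0,0,-0.02,0,0,0,1],[0,0,-0.04,0,0,0,1],[0,0,-0.04,0,0,0,1],[0,0,-0.03,0,0,0,1],[-0.04,0,0,0,0,0,1],[-0.04,0,0,0,0,0,1],[-0.04,0,0,0,0,0,1],[-0.04,0,0,0,0,0,1],[-0.04,0,0,0,0,0,1],[-0.04,0,0,0,0,0,1],[0,0,0,0,0,0,1]],
])

```text
t: 18.95
ee_pos: [0.4522, -0.2313, 0.2732]
tool_rot: [3.142, 0.002, 1.025]
wrist_force: [0.9, 0.6, -0.7]
opening: 1.001
grasp_force: 0.0
```

```bash
cat > m4.py <<'E'
from h import *
P=[optics.camera(c) for c in("top","scene")]
q=np.array([.6408,-.0969]);T=-.101-.785;k0=q-.1*np.array([np.cos(T),np.sin(T)]);kn=[]
for p in P:
    h=cv2.cvtColor(p["pixels"],cv2.COLOR_RGB2HSV).astype(int);m=((h[...,0]<8)|(h[...,0]>170))&(h[...,1]>120)&(h[...,2]>60)
    try: b=blob(m,proj(p,[*k0,.149])[0],12)
    except Exception: print("no red");continue
    c=cen(b);kn.append((p,c));print("red",c,b.sum(),[(pl,outline(p,[(.013,.135+pl),(.013,.163+pl)],*k0)[0].round(2)) for pl in(0,.01)])
f=lambda x:np.concatenate([outline(p,[(.013,.135+x[2]),(.013,.163+x[2])],*x[:2])[0]-c for p,c in kn])
if len(kn)==2:
    x=least_squares(f,[*k0,.003]).x;print("knob xy plunger",x,"k0",k0)
a=np.hstack([cv2.resize(P[0]["pixels"][140:250,260:380],(400,367),interpolation=2),cv2.resize(P[1]["pixels"][165:275,250:370],(400,367),interpolation=2)])
cv2.imwrite("pics/m4.png",a[:,:,::-1]);print(bot.observe()["ee_pos"],bot.observe()["t"])
E
python3 m4.py
```

```text
red [302.44594595 185.47297297] 74 [(0, array([302.65, 185.95])), (0.01, array([302.45, 185.53]))]
red [298.98305085 200.13559322] 59 [(0, array([299.03, 200.48])), (0.01, array([299.03, 198.12]))]
knob xy plunger [ 0.5785799  -0.0192476   0.00109756] k0 [ 0.57754847 -0.01944521]
[ 0.45477814 -0.22736706  0.27326812] 19.05
```

View pics/m4.png

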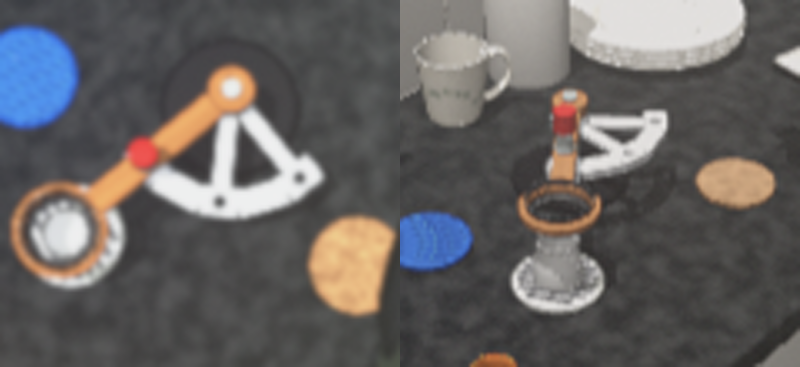

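The dripper sits over the pot on the tray (left panel (62,230), right panel (558,240)). The knob height fit gives a plunger of about 1 mm, against 10 mm if the pin were resting on the plate. That 1 mm matches the fit's bias with the pin home at the start, so the pin is home. Nothing else was disturbed.

```bash
python3 -c "
from plant import bot
print(bot.hand_in())"
```

```text
the job is handed in; nothing more can be done
None
```

The job is handed in at about 19 s: the steel pot stands upright in the middle of the white drip tray, the arm is swung to the left station with the dripper over the pot, and the camera fit shows the pin home in the left hole (within about 1 mm).

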